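Set the iris lever of a dish viewing light

TASK

Set the iris of the dish viewing light: with your fingertips gently push its lever clockwise (seen from above) all the way round to its stop, then push it back the other way until its pointer stands on the long mark of the scale ring, and leave it there. Only push the lever; do not squeeze or force it, and leave the dishes on the light and the other things on the table where they are.

Things in the scene. Friction and masses are not known exactly. Their poses are not given: they have to be found in the camera images.
- viewer: dish viewing light, fixed: white base disc 260 mm in diameter, 8 mm thick; in its middle a column 100 mm in diameter, its glass stage 50 mm above the table. Origin on the table under the column's axis, z up; the middle of the lever's travel points along its -x. Two thin stop pins, 70 mm from the axis and 42 mm high, stand at the ends of the lever's travel. Bears up to 30 N, lever included
- iris_lever (a joint): angle of the iris ring (124 mm in diameter, round the column, 30 to 44 mm above the table) with its lever, rad: 0 at the closed, counter-clockwise stop, growing clockwise seen from above to 2.0 at the open stop. Turns about the column's axis with light friction (about 1.3 N at the post), no spring, stays where it is left
- lever_post (a point): point on the lever's upright round steel post: on the post's axis, 95 mm from the column's axis, 55 mm above the table. The post is 12 mm in diameter and reaches from 34 to 76 mm above the table; a slim arm 8 mm wide, 38 to 44 mm above the table, joins it to the iris ring
- pointer_tip (a point): tip of the thin dark pointer that bends down from the lever beyond the post, in line with post and arm; 109 mm from the column's axis, 13.5 mm above the table, just inside the scale ring's marks
- scale_ring: flat aluminium ring on the base disc round the column, outer diameter 256 mm, inner 223 mm, its top 11 mm above the table; fixed, but turned differently each time. Short black marks 7 mm long every 10 degrees and, in the middle of them, one long mark, 15.5 x 5 mm. Origin on the column's axis at the ring's underside; the long mark lies along its own -x
- long_mark (a point): just off the inner end of the long mark, 109 mm from the column's axis, where the pointer tip must stand; 11.5 mm above the table
- stage_center (a point): middle of the glass stage, on the column's axis, 50.5 mm above the table
- stage_dish: loose clear 60 mm culture dish, 16 mm high, standing on the glass stage; origin at the centre of its underside; must stay there
- small_dish: loose clear 36 mm culture dish, 12 mm high, standing on the base disc behind the column, on the side away from the lever; origin at the centre of its underside; must stay there
- label_roll: loose white roll of label tape, 60 mm across and 19 mm high, on the table to the left of the light; bystander; origin at the centre of its underside
- timer: loose white bench timer 66 x 62 x 18 mm on the table to the left of the light; bystander; origin at the centre of its underside
- tweezers: loose tweezers 134 mm long and 9 mm high on the table to the right of the light; bystander; origin at the centre of its underside
- filter_pack: loose flat paper packet 90 x 55 x 10 mm on the table to the left of the light; bystander; origin at the centre of its underside

How it is judged:
By the outcome, as a careful person would: the job done as asked, in the order asked, and still so for the second after the job is handed in, with the robot touching nothing.
It also fails if it takes over 61 s, if anything falls off the work surface, if the arm or the gripper's body presses on something with over 40 N, if the wrist force passes 120 N, or if a joint passes its speed limit or range.

ROBOT

A 6-joint arm with a two-finger parallel gripper is mounted at the origin on a cart in front of the work surface, level with it; the furniture and walls round the work are solid. World frame = base frame: x ahead of the robot, y to its left, z up, the work surface at z = 0. Lengths are in m, angles in degrees, forces in N, time in s.
With the tool pointing down it reaches from about 0.25 to 0.85 m from the base axis. Payload 12.5 kg.
Tool frame: the origin (TCP) lies on the centre line of the jaws, within the pads' length; the fingertips stand 8 mm ahead of it and the grasp point (between the pads) lies 11 mm behind it; y points along the fingers, z is the direction in which the jaws open and shut, and the axes are right-handed (so a half turn about y gives the same grasp; the last joint's range is limited). The gripper opens to 93 mm and grips with 3 to 60 N. Pads are 15 mm wide; open, the fingers measure 128 mm over their backs; the gripper's body (75 mm by 188 mm) begins 65 mm behind the grasp point.
Start: joints at [-4.847, 20.094, 94.641, -0, 65.266, -4.847], TCP at [0.55, 0, 0.227] pointing down, gripper open.
Joint ranges: [-157.81, 157.81], [-45, 120.19], [0.68, 151.7], [-89.99, 269.99], [4.06, 180], [-164.3, 164.3]. Speed limits (degrees/s): [127.2, 127.2, 159.86, 180, 180, 180].

INTERFACE

Orientations are given as a 3x3 rotation matrix whose columns are the frame's x, y, z axes.
In Python, from bench import env, optics, order gives the robot as it stands.
- The arm moves only by the tool arm_command, never from a script. Its argument "deltas" is one flat list of numbers, 6 for each row, row after row: the shift along the tool's x, y, z in m, then the turn, a rotation vector about the tool's x, y, z in degrees. In form: [tx, ty, tz, rx, ry, rz, tx, ty, tz, rx, ry, rz, ...]. A call has 1 to 10 rows; each row shifts and turns the commanded pose from where the row before left it, along the tool's axes as they then stand; what a row does not reach is not made up. A row lasts 1/10 s, in which the tool goes at most 50 mm and 8.59 degrees, less where a joint would pass 70% of its speed; a pose out of reach is approached as far as the arm can. A call is refused whole if a number of a shift passes 0.05 or a number of a turn 8.59, either way. A call with a gripper value outside its range is refused whole. "fingers" is the opening, from 0 (shut) to 1 (fully open), set as the call begins (left out, the last holds). The fingers move at their own pace and stop on an object; "newtons" is the grip in N (left out, the last holds). Time passes only in rows, so rows that do not move let the fingers close. It gives the time, the measured TCP pose, the force and the opening at its end, in the units of the state.
- env.sense(): the state, without advancing time (a new reading comes with each control period).
- optics.capture(name): name is "scene" or "top"; returns the picture (420x560x3 uint8, blue, green, red); there is no depth.
- optics.calibration(name): a dict with "K" (3x3 intrinsics, pixels), "R" (3x3) and "t" (3): a world point X has camera coordinates R X + t. Camera axes: x right, y down, z forward; pixel columns grow to the right and rows downward; lengths in m; the calibration is good to about 2 mm. A picture is of the moment at which its call begins. calibration takes no time and is no camera call.
- order.close_job(): hands the job in, once; it reports no verdict.
The state is a dict: "t": time; "joints": joint angles; "joint_vel": joint speeds; "tau": joint torques, N m; "tool_pos": TCP position; "ee_rot": TCP orientation; "contact_force": force on the tool from outside, world axes, zero at the start; "wrist_torque": the same for the moment, N m; "gripper_width": finger opening in m.
Only numpy, scipy, OpenCV 4.12 (cv2) and the standard library are available. Lean on these libraries where they do the work, as an engineer would, in place of code of your own. Each camera call takes 0.05 s, during which the arm holds its last target.

## Working session

There is one attempt and no reset: what is moved stays moved. The work goes in short steps, Python scripts to look and compute and a tool call to move; the robot and the scene stay as the last step left them, time stands still between calls to the robot, and variables do not carry over. Pictures are saved under pics/ and viewed, and the job is handed in when it is done.

Besides the shell and the picture viewer there is one more tool, called after "Emit:" as name(argument=value, ...), one argument or row to a line, values as JSON. arm_command: Moves the arm, as the interface text tells. Its arguments: {"type":"object","properties":{"deltas":{"type":"array"},"fingers":{"type":"number"},"newtons":{"type":"number"}},"required":["deltas"]}

```bash
mkdir -p pics; python3 - <<'E'
from bench import env, optics, order
import cv2
s=env.sense(); print(s)
for n in ("scene","top"):
    im=optics.capture(n); cv2.imwrite(f"pics/{n}0.png",im)
    c=optics.calibration(n); print(n,c)
E
```

```text
{'t': 0.0, 'joints': array([-4.84608932e+00,  2.01223156e+01,  9.46762041e+01,  8.11824750e-04,
        6.52671213e+01, -4.84864766e+00]), 'joint_vel': array([-0.0422511 ,  0.06460163, -0.00015402,  0.03985849, -0.06909794,
       -0.09420672]), 'tau': array([ 1.41757551e-03, -4.97321892e+01, -2.85254824e+01,  6.99741254e-02,
        2.57699919e-02, -1.73020858e-04]), 'tool_pos': array([5.49664456e-01, 6.83871154e-05, 2.26125709e-01]), 'ee_rot': array([[ 3.86533944e-05, -1.14046766e-03,  9.99999349e-01],
       [-9.99999993e-01,  1.09607117e-04,  3.87784228e-05],
       [-1.09651271e-04, -9.99999344e-01, -1.14046342e-03]]), 'contact_force': array([1.098967  , 0.28721757, 0.01951868]), 'wrist_torque': array([0.03311202, 0.00457536, 0.0091234 ]), 'gripper_width': 0.0930550457646543}
scene {'K': array([[404.19316019,   0.        , 287.01185829],
       [  0.        , 404.19316019, 218.22476692],
       [  0.        ,   0.        ,   1.        ]]), 'R': array([[ 0.63754777, -0.77000953, -0.02486285],
       [-0.34836901, -0.25935569, -0.90076282],
       [ 0.68714764,  0.58294077, -0.4335991 ]]), 't': array([-0.46944736,  0.2053607 ,  0.74254757])}
top {'K': array([[435.22191054,   0.        , 279.95704335],
       [  0.        , 435.22191054, 206.25718887],
       [  0.        ,   0.        ,   1.        ]]), 'R': array([[ 0.01234869, -0.99960488,  0.0252505 ],
       [-0.99283173, -0.01525946, -0.11854246],
       [ 0.11888093, -0.02360566, -0.99262787]]), 't': array([-0.18836843,  0.50220865,  1.22865986])}
```

View pics/scene0.png

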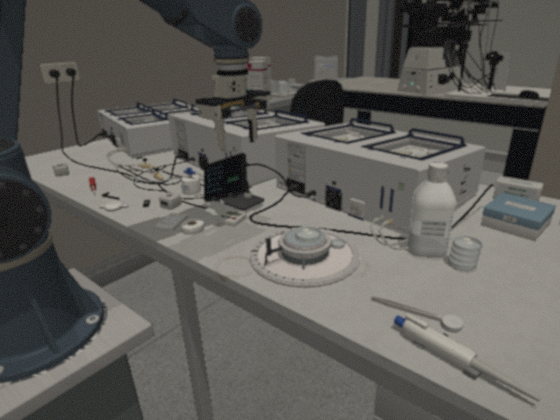

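View pics/top0.png

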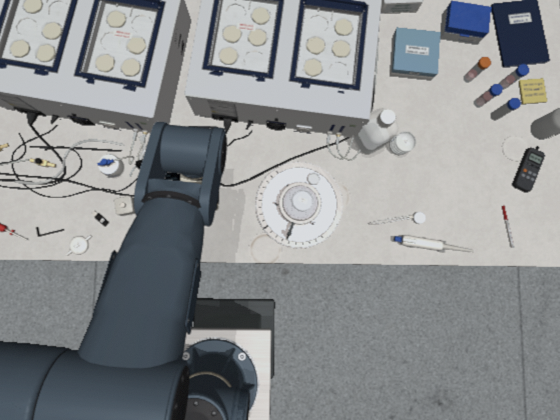

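The viewer is at about (298,205) in the top picture and (305,253) in the scene picture. The lever points down and a little left, at about (290,232) in top. I'll zoom in on it.

```bash
cat > h.py <<'E'
import numpy as np, cv2
from bench import env, optics, order
def proj(n,X):
    c=optics.calibration(n); X=np.atleast_2d(X); p=(c['R']@X.T).T+c['t']; p=(c['K']@p.T).T
    return p[:,:2]/p[:,2:]
def back(n,uv,z):
    c=optics.calibration(n); uv=np.atleast_2d(uv).astype(float)
    d=np.c_[uv,np.ones(len(uv))]@np.linalg.inv(c['K']).T@c['R']
    o=-c['R'].T@c['t']
    return o+d*((z-o[2])/d[:,2])[:,None]
E
python3 - <<'E'
from h import *
print(back("top",[[298,205],[290,232]],0.011))
a=cv2.imread("pics/top0.png")[155:255,240:360]
cv2.imwrite("pics/top0z.png",cv2.resize(a,None,fx=6,fy=6,interpolation=cv2.INTER_CUBIC))
a=cv2.imread("pics/scene0.png")[215:290,240:370]
cv2.imwrite("pics/scene0z.png",cv2.resize(a,None,fx=6,fy=6,interpolation=cv2.INTER_CUBIC))
E
```

```text
[[ 0.51187079 -0.23509921  0.011     ]
 [ 0.43187824 -0.21224172  0.011     ]]
```

View pics/top0z.png

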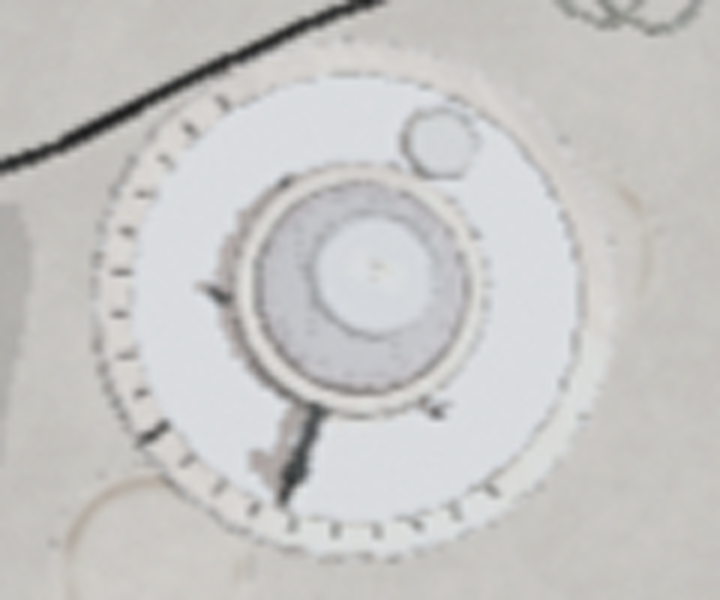

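View pics/scene0z.png

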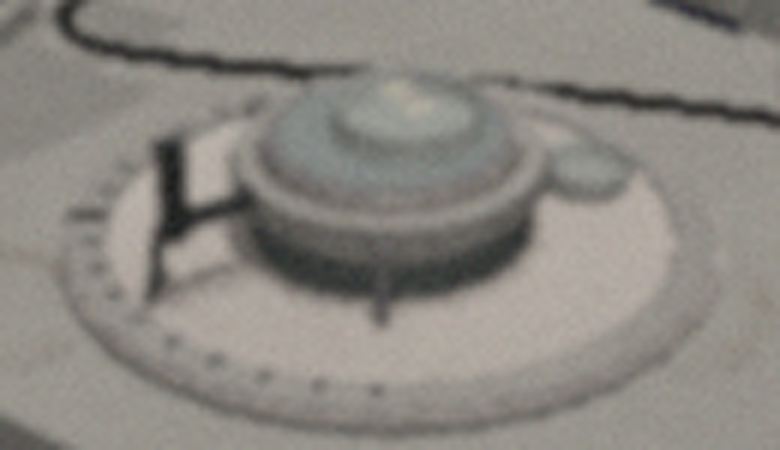

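The top picture shows the long mark at zoom (155,432), lower left. The stop pins are at zoom (215,293), left, which is the clockwise (open) stop, and (435,408). The pointer tip is at zoom (283,497). Next I'll rectify to the ring plane and fit the centre.

```bash
cat >> h.py <<'E'
def rect(n,img,c,z,half=0.15,s=0.0005):
    N=int(2*half/s)
    # out pixel (i col, j row): y = cy+half - i*s ; x = cx+half - j*s
    cal=optics.calibration(n)
    W=np.array([[0,-s,c[0]+half],[-s,0,c[1]+half],[0,0,z],[0,0,1]])
    H=cal['K']@np.c_[cal['R'],cal['t']]@W
    return cv2.warpPerspective(img,H,(N,N),flags=cv2.WARP_INVERSE_MAP|cv2.INTER_CUBIC)
E
python3 - <<'E'
from h import *
c=(0.512,-0.235)
for n in("top","scene"):
    r=rect(n,cv2.imread(f"pics/{n}0.png"),c,0.011)
    g=cv2.cvtColor(r,cv2.COLOR_BGR2GRAY)
    # marks polar contrast: search centre+phase with model of marks
    gf=g.astype(np.float32)
    best=[]
    def samp(cx,cy,rad,th):
        x=cx+rad*np.cos(th); y=cy+rad*np.sin(th)
        return cv2.remap(gf,((c[1]+.15-y)/.0005).astype(np.float32),((c[0]+.15-x)/.0005).astype(np.float32),cv2.INTER_LINEAR)
    th=np.linspace(0,2*np.pi,360,endpoint=False)[None]
    # long mark template: 
    from scipy.optimize import minimize
    R1=np.linspace(.1125,.1265,15)[:,None]
    inn=np.linspace(.1115+.0005,.1275,15)[:,None]
    # circular outer edge: gradient at r=.128
    def edge(p):
        return np.abs(samp(p[0],p[1],np.array([[.1305]]),th)-samp(p[0],p[1],np.array([[.1255]]),th)).mean()
    for dx in np.arange(-.01,.0101,.001):
        for dy in np.arange(-.01,.0101,.001):
            cx,cy=c[0]+dx,c[1]+dy
            P=samp(cx,cy,R1,th)   # polar ring
            m=P.mean(0)
            m8=m-cv2.blur(m[None],(15,1))[0]
            f=np.abs(np.exp(-1j*36*th[0])@m8)
            best.append((f,cx,cy,th[0][m8.argmin()]*57.3,m8.min(),edge((cx,cy))))
    best.sort(reverse=True); print(n,*[np.round(b,4) for b in best[:6]],sep="\n")
    print(sorted([np.round((b[5],b[1],b[2]),4).tolist() for b in best])[-3:])
    cv2.imwrite(f"pics/{n}0r.png",r)
E
```

```text
top
[ 1.666965e+03  5.150000e-01 -2.380000e-01  1.250092e+02 -8.652140e+01
  1.834790e+01]
[ 1.6641134e+03  5.1400000e-01 -2.3900000e-01  1.2400910e+02
 -8.4670100e+01  1.6102200e+01]
[ 1.6611538e+03  5.1500000e-01 -2.3900000e-01  1.2500920e+02
 -8.0790900e+01  1.9210200e+01]
[ 1.641728e+03  5.140000e-01 -2.380000e-01  1.250092e+02 -7.748090e+01
  1.536700e+01]
[ 1.6403724e+03  5.1600000e-01 -2.3800000e-01  1.2500920e+02
 -8.3170000e+01  2.1309500e+01]
[ 1.6122544e+03  5.1300000e-01 -2.3900000e-01  1.2400910e+02
 -8.6013100e+01  1.3732800e+01]
[[23.9016, 0.518, -0.238], [23.9366, 0.52, -0.225], [24.161, 0.518, -0.239]]
scene
[ 6.615466e+02  5.160000e-01 -2.370000e-01  1.260093e+02 -2.652520e+01
  9.363600e+00]
[ 6.606445e+02  5.160000e-01 -2.360000e-01  1.260093e+02 -2.677520e+01
  9.397000e+00]
[ 6.547266e+02  5.170000e-01 -2.360000e-01  1.270094e+02 -2.622700e+01
  8.693600e+00]
[ 6.543049e+02  5.150000e-01 -2.370000e-01  1.260093e+02 -2.629830e+01
  9.875500e+00]
[ 6.537848e+02  5.170000e-01 -2.350000e-01  1.270094e+02 -2.696800e+01
  8.592700e+00]
[ 6.534226e+02  5.150000e-01 -2.380000e-01  1.250092e+02 -2.593480e+01
  9.604700e+00]
[[11.1338, 0.51, -0.245], [11.1519, 0.509, -0.245], [12.4241, 0.502, -0.245]]
```

View pics/top0r.png

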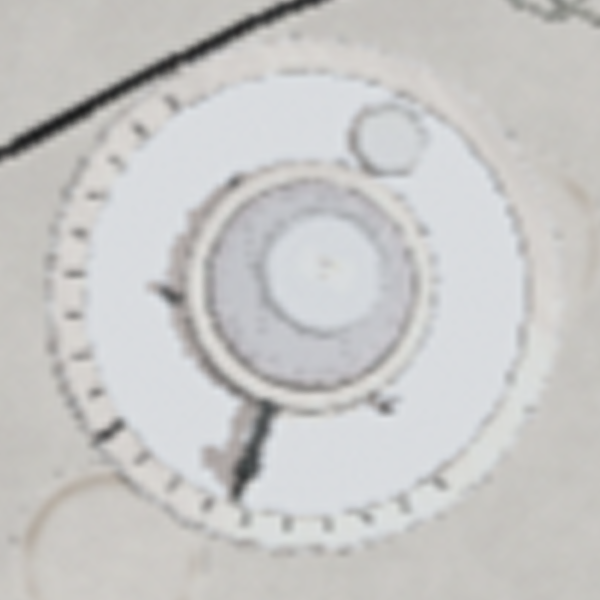

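View pics/scene0r.png

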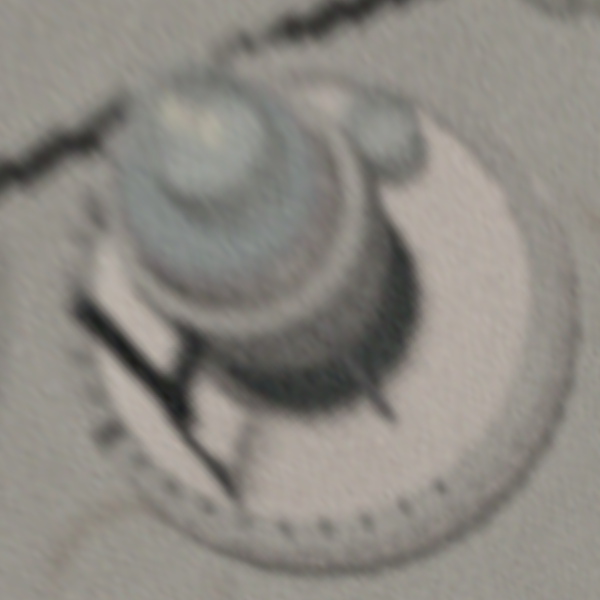

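```bash
cat >> h.py <<'E'
C=np.array([.515,-.238])
def pt(r,deg,z): a=np.radians(deg); return np.array([C[0]+r*np.cos(a),C[1]+r*np.sin(a),z])
def overlay(n,img,lev,mark,out):
    p=[pt(.109,lev,.0135),pt(.095,lev,.034),pt(.095,lev,.076)]
    q=[pt(.112,mark,.011),pt(.127,mark,.011),pt(.07,94.7,.042),pt(.07,209.3,.042)]
    ring=[pt(.128,a,.011) for a in range(0,360,10)]
    o=proj(n,pt(0,0,.05))[0]; x0=int(o[0]-70);y0=int(o[1]-50)
    s=6; a=cv2.resize(img[y0:y0+100,x0:x0+133],None,fx=s,fy=s,interpolation=cv2.INTER_CUBIC)
    for L,col in((p,(0,0,255)),(q,(0,160,0)),(ring,(255,0,0))):
        for u in proj(n,np.array(L)):
            u=(u-[x0,y0]+.5)*s; cv2.circle(a,tuple(int(v) for v in u),3,col,1)
    cv2.imwrite(out,a)
E
python3 - <<'E'
from h import *
for n in("top","scene"): overlay(n,cv2.imread(f"pics/{n}0.png"),160.7,125,f"pics/{n}0o.png")
E
```

```text
(no output)
```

View pics/top0o.png

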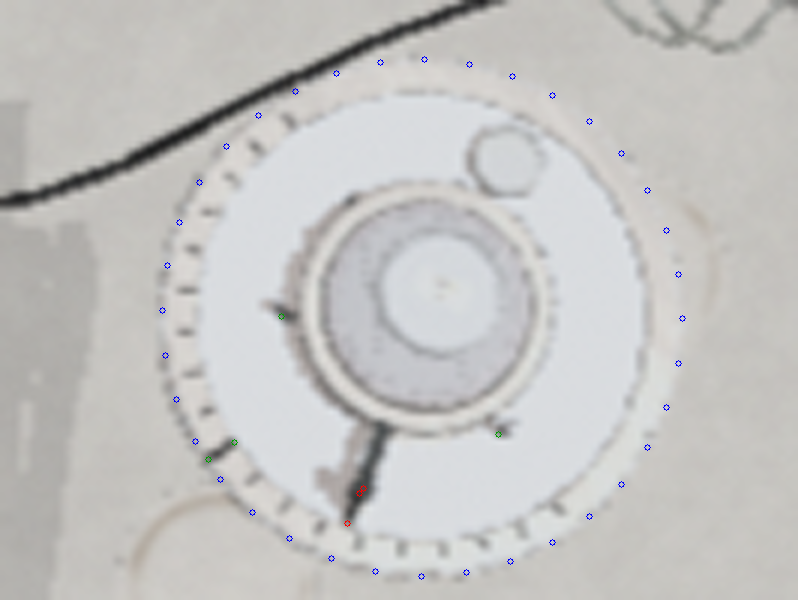

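View pics/scene0o.png

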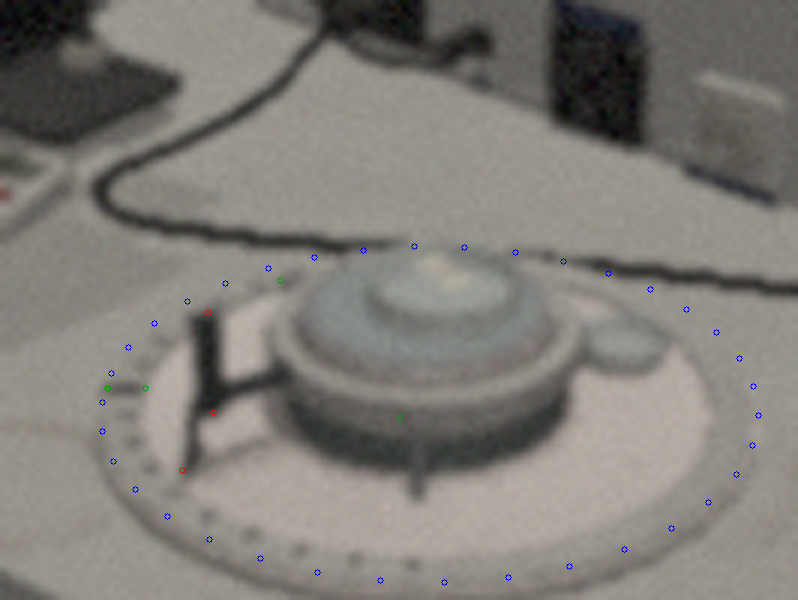

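The model fits both pictures: centre (0.515,-0.238), lever at 160.7°, long mark at 125° and the clockwise stop near 95°. The scene overlay is only about 1 px low. I'll move above the post with the fingers partly open, so they straddle it loosely.

Emit:
arm_command(
  deltas=[0.035, 0, -0.021, 0, 0, 0, 0.035, 0, -0.021, 0, 0, 0, 0.035, 0, -0.021, 0, 0, 0, 0.035, 0, -0.021, 0, 0, 0, 0.035, 0, -0.021, 0, 0, 0, 0.032, 0, -0.02, 0, 0, 0],
  fingers=0.45,
)

```text
t: 0.7
tool_pos: [0.4238, -0.2082, 0.2265]
ee_rot: [[-0.0, -0.0, 1.0], [-1.0, 0.0, -0.0], [-0.0, -1.0, -0.0]]
contact_force: [-0.1, -1.1, -0.9]
gripper_width: 0.0495
```

Emit:
arm_command(
  deltas=[0, 0, 0, 0, -8.5, 0, 0, 0, 0, 0, -8.5, 0, 0, 0, 0, 0, -8.5, 0, 0, 0, 0, 0, -8.5, 0, 0, 0, 0, 0, -8.5, 0, 0, 0, 0, 0, -8.5, 0, 0, 0, 0, 0, -8.5, 0, 0, 0, 0, 0, -8.5, 0, 0, 0, 0, 0, -2.5, 0, 0, 0, 0, 0, 0, 0],
)

```text
t: 1.7
tool_pos: [0.4248, -0.2069, 0.2264]
ee_rot: [[0.943, -0.0, 0.333], [-0.333, 0.0, 0.943], [-0.001, -1.0, 0.0]]
contact_force: [-0.3, 0.6, -0.2]
gripper_width: 0.0415
```

Emit:
arm_command(
  deltas=[0, 0.03, 0, 0, 0, 0, 0, 0.03, 0, 0, 0, 0, 0, 0.03, 0, 0, 0, 0, 0, 0.03, 0, 0, 0, 0, 0, 0.01, 0, 0, 0, 0, 0, 0, 0, 0, 0, 0],
)

```text
t: 2.3
tool_pos: [0.4245, -0.2067, 0.0959]
ee_rot: [[0.942, -0.002, 0.335], [-0.335, 0.001, 0.942], [-0.002, -1.0, 0.001]]
contact_force: [-0.0, 0.3, 0.8]
gripper_width: 0.0418
```

```bash
python3 - <<'E'
from h import *
for n in("top","scene"): overlay(n,optics.capture(n),160.7,125,f"pics/{n}1o.png")
E
```

```text
(no output)
```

View pics/scene1o.png

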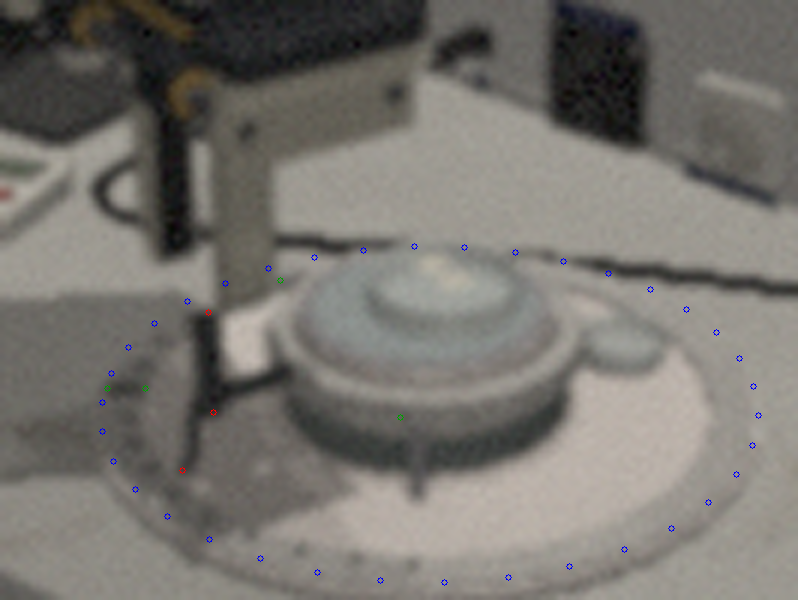

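View pics/top1o.png

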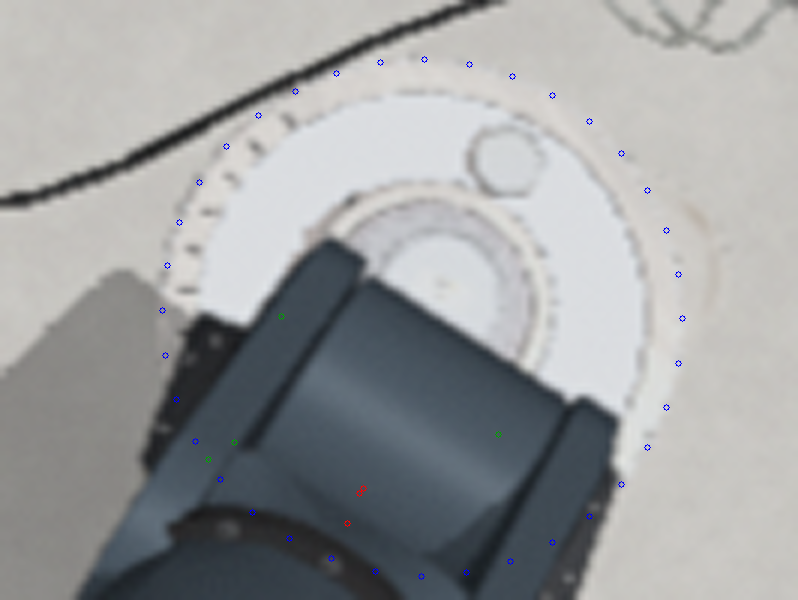

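The fingertips straddle the post about centrally: the tips' midpoint is at zoom (207,280), right above the post top at (207,312). Descending.

Emit:
arm_command(
  deltas=[0, 0.01, 0, 0, 0, 0, 0, 0.01, 0, 0, 0, 0, 0, 0.01, 0, 0, 0, 0, 0, 0.006, 0, 0, 0, 0, 0, 0, 0, 0, 0, 0],
)

```text
t: 2.9
tool_pos: [0.4245, -0.2067, 0.0597]
ee_rot: [[0.943, -0.001, 0.334], [-0.334, 0.001, 0.943], [-0.002, -1.0, 0.0]]
contact_force: [0.1, -0.5, 1.1]
gripper_width: 0.0417
```

Emit:
arm_command(
  deltas=[0.0001, 0, 0.005, 0, 3, 0, 0.0001, 0, 0.005, 0, 3, 0, 0.0001, 0, 0.005, 0, 3, 0, 0.0001, 0, 0.005, 0, 3, 0, 0.0001, 0, 0.005, 0, 3, 0, 0.0001, 0, 0.005, 0, 3, 0, 0.0001, 0, 0.005, 0, 3, 0, 0.0001, 0, 0.005, 0, 3, 0, 0.0001, 0, 0.005, 0, 3, 0, 0.0001, 0, 0.005, 0, 3, 0],
)

```text
t: 3.9
tool_pos: [0.4528, -0.166, 0.0608]
ee_rot: [[0.648, -0.0, 0.762], [-0.762, -0.0, 0.648], [-0.0, -1.0, -0.0]]
contact_force: [-0.5, -0.8, 0.1]
gripper_width: 0.0418
```

Emit:
arm_command(
  deltas=[0.0001, 0, 0.005, 0, 3, 0, 0.0001, 0, 0.005, 0, 3, 0, 0.0001, 0, 0.005, 0, 3, 0, 0.0001, 0, 0.005, 0, 3, 0, 0.0001, 0, 0.005, 0, 3, 0, 0.0001, 0, 0.005, 0, 3, 0, 0.0001, 0, 0.005, 0, 3, 0, 0.0001, 0, 0.005, 0, 3, 0, 0, 0, 0, 0, 0, 0],
)

```text
t: 4.8
tool_pos: [0.4879, -0.1469, 0.0608]
ee_rot: [[0.283, 0.0, 0.959], [-0.959, -0.0, 0.283], [0.0, -1.0, 0.0]]
contact_force: [-0.2, -0.2, -0.2]
gripper_width: 0.042
```

```bash
python3 - <<'E'
from h import *
overlay("scene",optics.capture("scene"),116,125,f"pics/scene2o.png")
overlay("top",optics.capture("top"),116,125,f"pics/top2o.png")
E
```

```text
(no output)
```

View pics/scene2o.png

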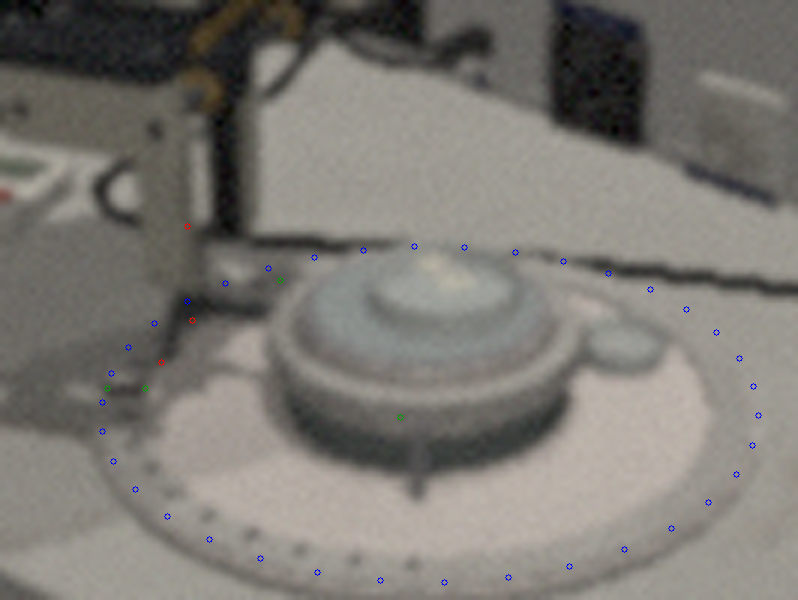

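The lever is following the near finger: its pointer is at about zoom (165,360), near 116°. I'll continue, slowing down near the stop.

Emit:
arm_command(
  deltas=[0.0001, 0, 0.0033, 0, 2, 0, 0.0001, 0, 0.0033, 0, 2, 0, 0.0001, 0, 0.0033, 0, 2, 0, 0.0001, 0, 0.0033, 0, 2, 0, 0.0001, 0, 0.0033, 0, 2, 0, 0.0001, 0, 0.0033, 0, 2, 0, 0.0001, 0, 0.0033, 0, 2, 0, 0, 0, 0, 0, 0, 0],
)

```text
t: 5.7
tool_pos: [0.5102, -0.1433, 0.0606]
ee_rot: [[0.044, -0.0, 0.999], [-0.999, 0.0, 0.044], [-0.0, -1.0, -0.0]]
contact_force: [0.0, 1.1, 0.1]
gripper_width: 0.042
```

Emit:
arm_command(
  deltas=[0, 0, 0.0017, 0, 1, 0, 0, 0, 0.0017, 0, 1, 0, 0, 0, 0, 0, 0, 0],
)

```text
t: 6.0
tool_pos: [0.5138, -0.1433, 0.0606]
ee_rot: [[0.008, 0.0, 1.0], [-1.0, 0.0, 0.008], [-0.0, -1.0, 0.0]]
contact_force: [-0.5, -0.0, 0.1]
gripper_width: 0.0419
```

Emit:
arm_command(
  deltas=[0, 0, 0.0017, 0, 1, 0, 0, 0, 0, 0, 0, 0],
)

```text
t: 6.2
tool_pos: [0.5156, -0.1433, 0.0606]
ee_rot: [[-0.009, 0.0, 1.0], [-1.0, -0.0, -0.009], [0.0, -1.0, 0.0]]
contact_force: [-0.2, 0.5, 0.1]
gripper_width: 0.0415
```

Emit:
arm_command(
  deltas=[0, 0, 0.0017, 0, 1, 0, 0, 0, 0, 0, 0, 0],
)

```text
t: 6.4
tool_pos: [0.5173, -0.1433, 0.0606]
ee_rot: [[-0.027, 0.0, 1.0], [-1.0, -0.0, -0.027], [0.0, -1.0, 0.0]]
contact_force: [-0.2, -0.1, -0.0]
gripper_width: 0.0418
```

Emit:
arm_command(
  deltas=[0, 0, 0.0017, 0, 1, 0, 0, 0, 0, 0, 0, 0],
)

```text
t: 6.6
tool_pos: [0.5191, -0.1433, 0.0607]
ee_rot: [[-0.045, 0.0, 0.999], [-0.999, -0.0, -0.045], [0.0, -1.0, 0.0]]
contact_force: [-0.4, -0.1, -0.6]
gripper_width: 0.0414
```

Emit:
arm_command(
  deltas=[0, 0, 0.001, 0, 0.5, 0, 0, 0, 0, 0, 0, 0],
)

```text
t: 6.8
tool_pos: [0.5199, -0.1434, 0.0606]
ee_rot: [[-0.053, 0.0, 0.999], [-0.999, 0.0, -0.053], [-0.0, -1.0, 0.0]]
contact_force: [-1.3, 0.6, 0.0]
gripper_width: 0.0419
```

Emit:
arm_command(
  deltas=[0, 0, 0.001, 0, 0.5, 0, 0, 0, 0, 0, 0, 0],
)

```text
t: 7.0
tool_pos: [0.5209, -0.1434, 0.0606]
ee_rot: [[-0.061, 0.0, 0.998], [-0.998, 0.0, -0.061], [-0.0, -1.0, 0.0]]
contact_force: [-0.4, -0.1, 0.6]
gripper_width: 0.0419
```

Emit:
arm_command(
  deltas=[0, 0, 0.001, 0, 0.5, 0, 0, 0, 0, 0, 0, 0],
)

```text
t: 7.2
tool_pos: [0.5211, -0.1435, 0.0605]
ee_rot: [[-0.07, -0.002, 0.998], [-0.998, 0.0, -0.07], [-0.0, -1.0, -0.002]]
contact_force: [-3.9, -1.3, 2.6]
gripper_width: 0.0419
```

Emit:
arm_command(
  deltas=[0, 0, 0.001, 0, 0.5, 0, 0, 0, 0, 0, 0, 0],
)

```text
t: 7.4
tool_pos: [0.5214, -0.1436, 0.0604]
ee_rot: [[-0.079, -0.004, 0.997], [-0.997, 0.0, -0.079], [-0.0, -1.0, -0.004]]
contact_force: [-8.4, -3.4, 4.9]
gripper_width: 0.0422
```

The stop is reached: x is blocked at 0.521 and the force rose to 8 N. The implied lever angle is 95.2°, against 94.7° expected. Now back the other way, with the other finger.

Emit:
arm_command(
  deltas=[0.0001, 0, -0.0033, 0, -2, 0, 0.0001, 0, -0.005, 0, -3, 0, 0.0001, 0, -0.005, 0, -3, 0, 0.0001, 0, -0.005, 0, -3, 0, 0.0001, 0, -0.005, 0, -3, 0, 0.0001, 0, -0.0033, 0, -2, 0, 0, 0, 0, 0, 0, 0],
)

```text
t: 8.1
tool_pos: [0.4963, -0.1452, 0.0607]
ee_rot: [[0.199, 0.0, 0.98], [-0.98, -0.0, 0.199], [0.0, -1.0, 0.0]]
contact_force: [0.1, 0.1, 0.2]
gripper_width: 0.042
```

Emit:
arm_command(
  deltas=[0.0001, 0, -0.0033, 0, -2, 0, 0.0001, 0, -0.0033, 0, -2, 0, 0.0001, 0, -0.0033, 0, -2, 0, 0.0001, 0, -0.0033, 0, -2, 0, 0.0001, 0, -0.0033, 0, -2, 0, 0.0001, 0, -0.0033, 0, -2, 0, 0.0001, 0, -0.0033, 0, -2, 0, 0.0001, 0, -0.0033, 0, -2, 0, 0.0001, 0, -0.0033, 0, -2, 0, 0, 0, 0, 0, 0, 0],
)

```text
t: 9.1
tool_pos: [0.469, -0.1559, 0.0607]
ee_rot: [[0.492, 0.0, 0.871], [-0.871, -0.0, 0.492], [0.0, -1.0, 0.0]]
contact_force: [0.5, -0.7, -0.1]
gripper_width: 0.0418
```

```bash
cat >> h.py <<'E'
def tcp():
    p=env.sense()['tool_pos']-np.r_[C,0]; z=env.sense()['ee_rot'][:,2]
    q=p-z*-.015
    print("tcp ang %.1f r %.4f  post(ccw-pushed) ang %.1f r %.4f zdir %.1f"%(np.degrees(np.arctan2(p[1],p[0])),np.hypot(*p[:2]),np.degrees(np.arctan2(q[1],q[0])),np.hypot(*q[:2]),np.degrees(np.arctan2(z[1],z[0]))))
E
python3 - <<'E'
from h import *
tcp()
for n in("top","scene"):
    im=optics.capture(n);cv2.imwrite(f"pics/{n}3.png",im); overlay(n,im,114,125,f"pics/{n}3o.png")
E
```

```text
tcp ang 119.3 r 0.0942  post(ccw-pushed) ang 110.2 r 0.0954 zdir 29.4
```

View pics/scene3o.png

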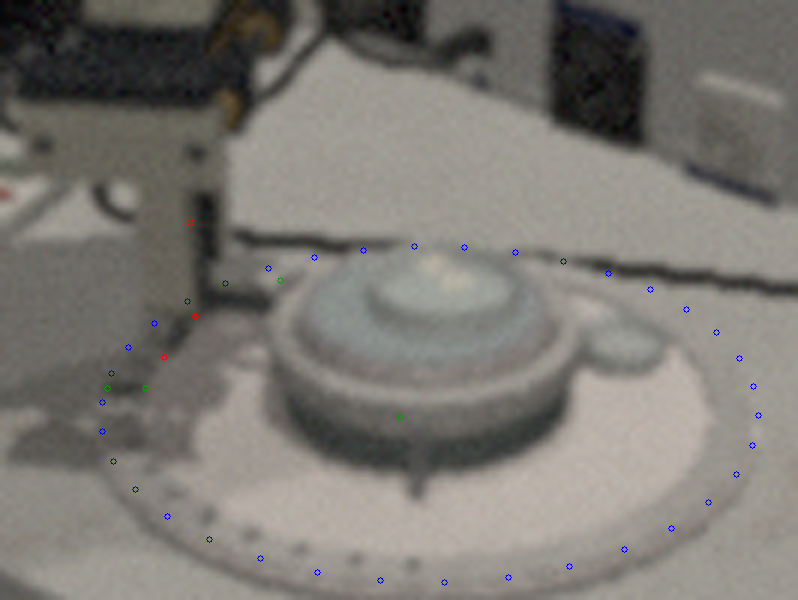

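View pics/top3o.png

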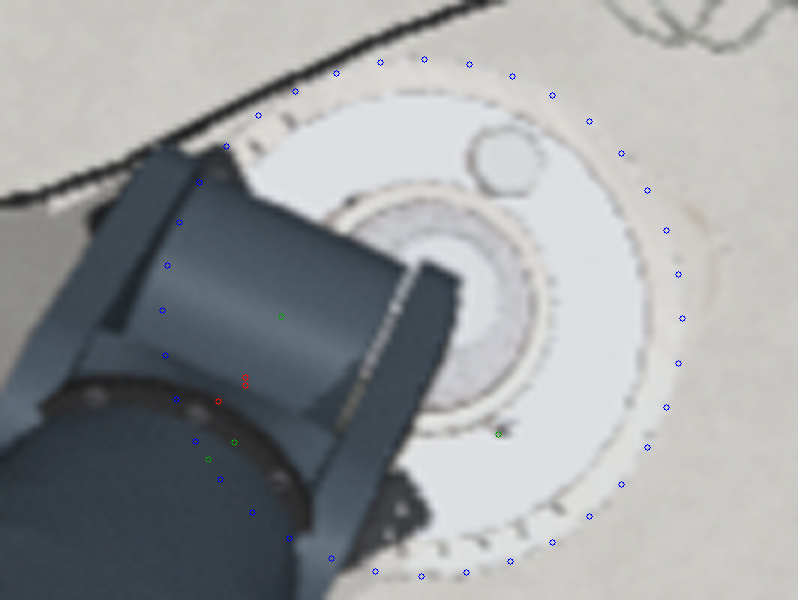

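The lever stands near 110°. I'll push on to about 121°, then check with a clear view.

Emit:
arm_command(
  deltas=[0.0001, 0, -0.0033, 0, -2, 0, 0.0001, 0, -0.0033, 0, -2, 0, 0.0001, 0, -0.0033, 0, -2, 0, 0.0001, 0, -0.0033, 0, -2, 0, 0.0001, 0, -0.0033, 0, -2, 0, 0, 0, -0.0017, 0, -1, 0, 0, 0, 0, 0, 0, 0, 0, 0, 0, 0, 0, 0],
)

```text
t: 10.0
tool_pos: [0.4541, -0.1665, 0.0607]
ee_rot: [[0.649, 0.0, 0.761], [-0.761, -0.0, 0.649], [0.0, -1.0, -0.0]]
contact_force: [0.3, 0.3, -0.3]
gripper_width: 0.0419
```

```bash
python3 - <<'E'
from h import *
tcp()
for n in("scene",):
    im=optics.capture(n);cv2.imwrite(f"pics/{n}4.png",im); overlay(n,im,121,125,f"pics/{n}4o.png")
E
```

```text
tcp ang 130.4 r 0.0939  post(ccw-pushed) ang 121.3 r 0.0951 zdir 40.4
```

View pics/scene4o.png

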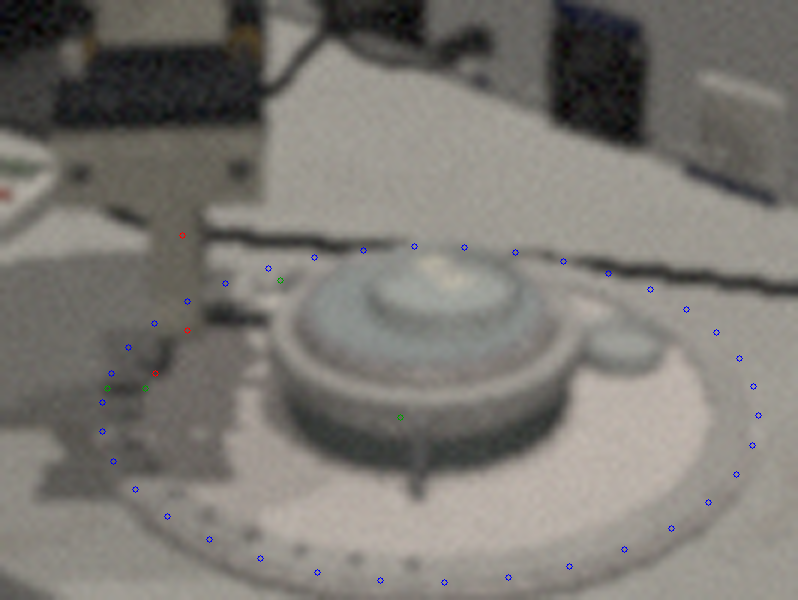

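Pointer tip is at about zoom (158,370), just short of the long mark's inner end at (145,388). I'll back off, lift clear and measure unobstructed.

Emit:
arm_command(
  deltas=[0, 0, 0.007, 0, 0, 0, 0, 0, 0.007, 0, 0, 0, 0, -0.02, 0, 0, 0, 0, 0, -0.04, 0, 0, 0, 0, 0, -0.04, 0, 0, 0, 0, 0, -0.04, 0, 0, 0, 0, -0.013, 0, 0.03, 0, 0, 0, -0.013, 0, 0.03, 0, 0, 0, -0.013, 0, 0.03, 0, 0, 0, -0.013, 0, 0.03, 0, 0, 0],
)

```text
t: 11.05
tool_pos: [0.5228, -0.0381, 0.2008]
ee_rot: [[0.649, 0.0, 0.76], [-0.76, -0.0, 0.649], [0.0, -1.0, 0.0]]
contact_force: [0.5, -0.1, 0.1]
gripper_width: 0.0414
```

Emit:
arm_command(
  deltas=[-0.013, 0, 0.03, 0, 0, 0, -0.013, 0, 0.03, 0, 0, 0, 0, 0, 0, 0, 0, 0],
)

```text
t: 11.35
tool_pos: [0.552, 0.0222, 0.2005]
ee_rot: [[0.652, 0.001, 0.758], [-0.758, 0.0, 0.652], [-0.0, -1.0, 0.001]]
contact_force: [-1.3, -0.4, 0.0]
gripper_width: 0.0418
```

```bash
python3 - <<'E'
from h import *
print(env.sense()['tool_pos'])
for n in("top","scene"):
    im=np.mean([optics.capture(n) for _ in range(6)],0).astype(np.uint8);cv2.imwrite(f"pics/{n}5.png",im); overlay(n,im,121.3,125,f"pics/{n}5o.png")
E
```

```text
[0.55203495 0.02222845 0.2005296 ]
```

View pics/top5o.png

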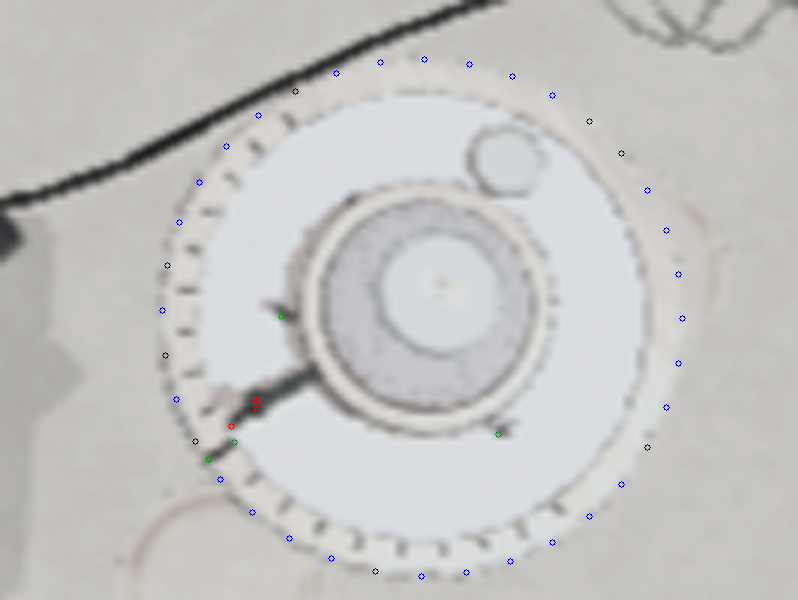

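View pics/scene5o.png

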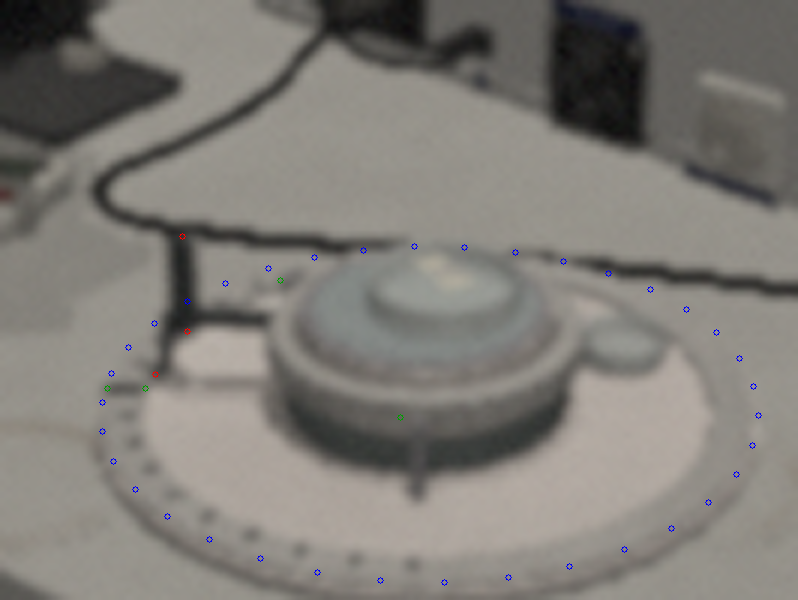

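```bash
cat > pol.py <<'E'
from h import *
from scipy.optimize import minimize
import sys
def samp(img,n,cx,cy,rad,th,z):
    X=np.stack(np.broadcast_arrays(cx+rad*np.cos(th),cy+rad*np.sin(th),z+0*rad*th),-1)
    uv=proj(n,X.reshape(-1,3)).reshape(X.shape[:2]+(2,)).astype(np.float32)
    return cv2.remap(img,uv[...,0],uv[...,1],cv2.INTER_CUBIC)
def fit(n,f):
    g=cv2.cvtColor(cv2.imread(f),cv2.COLOR_BGR2GRAY).astype(np.float32)
    th=np.radians(np.arange(60,200,.5))[None] if n=="top" else np.radians(np.arange(110,210,.5))[None]
    R=np.linspace(.114,.122,9)[:,None]
    def ph(p):
        m=samp(g,n,p[0],p[1],R,th,.011).mean(0); m=m-cv2.blur(m[None],(21,1))[0]
        return m@np.exp(-1j*36*th[0])
    r=minimize(lambda p:-abs(ph(p)),[.515,-.238],method="Nelder-Mead",options=dict(initial_simplex=[[.515,-.238],[.518,-.238],[.515,-.235]]))
    a=ph(r.x); # dark marks: phase of minima
    off=(np.degrees(-np.angle(-a))/36)%10 if False else None
    m=(-np.angle(-a)/36); 
    print(n,"centre",r.x.round(4),"mark phase mod10: %.2f"%(np.degrees(m)%10))
    return r.x,g
if __name__=="__main__":
    k=sys.argv[1]; outs=[]
    for n in("top","scene"):
        c,g=fit(n,f"pics/{n}{k}.png")
        th=np.radians(np.arange(145,105,-.1))[None]; 
        P=samp(g,n,c[0],c[1],np.linspace(.13,.085,200)[:,None],th,.012)
        # column profiles
        for nm,r0,r1,z in(("mark",.119,.1265,.011),("tip",.104,.109,.0135)):
            m=samp(g,n,c[0],c[1],np.linspace(r0,r1,9)[:,None],th,z).mean(0)
            w=np.clip(np.median(m)-m-.35*(np.median(m)-m.min()),0,None); i=m.argmin()
            s=slice(max(0,i-45),i+45); print(n,nm,"min %.1f centroid %.1f"%(np.degrees(th[0,i]),np.degrees((th[0,s]*w[s]).sum()/w[s].sum())))
        P=cv2.normalize(P,None,0,255,cv2.NORM_MINMAX)
        outs.append(cv2.resize(P,(800,290)))
        for a in range(110,145,5): cv2.putText(outs[-1],str(a),(int((145-a)*20)-12,288),0,.4,0)
    cv2.imwrite(f"pics/pol{k}.png",np.vstack(outs))
E
python3 pol.py 5; python3 pol.py 0
```

```text
top centre [ 0.516  -0.2384] mark phase mod10: 5.18
top mark min 125.2 centroid 125.3
top tip min 120.7 centroid 120.6
scene centre [ 0.5151 -0.2372] mark phase mod10: 5.43
scene mark min 125.5 centroid 125.5
scene tip min 118.8 centroid 118.8
top centre [ 0.516  -0.2384] mark phase mod10: 5.19
top mark min 125.2 centroid 125.2
top tip min 129.9 centroid 130.3
scene centre [ 0.5152 -0.2371] mark phase mod10: 5.43
scene mark min 125.6 centroid 125.6
scene tip min 105.1 centroid 106.8[ WARN:0@1.004] global loadsave.cpp:1063 imwrite_ Unsupported depth image for selected encoder is fallbacked to CV_8U.
[ WARN:0@1.001] global loadsave.cpp:1063 imwrite_ Unsupported depth image for selected encoder is fallbacked to CV_8U.
```

View pics/pol5.png

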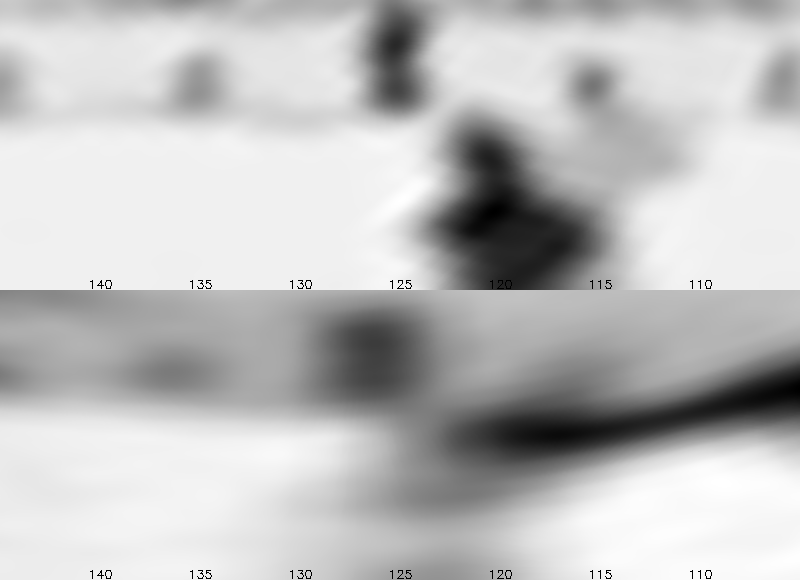

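The measurements agree. Long mark: 125.2° (top) and 125.5° (scene). Pointer tip: about 121° in both. It needs about 4° more, so I go back in the same way.

Emit:
arm_command(
  deltas=[0.013, 0, -0.03, 0, 0, 0, 0.013, 0, -0.03, 0, 0, 0, 0.013, 0, -0.03, 0, 0, 0, 0.013, 0, -0.03, 0, 0, 0, 0.013, 0, -0.03, 0, 0, 0, 0.013, 0, -0.03, 0, 0, 0, 0, 0, 0, 0, 0, 0],
)

```text
t: 12.65
tool_pos: [0.4634, -0.1598, 0.2007]
ee_rot: [[0.647, -0.0, 0.762], [-0.762, -0.0, 0.647], [0.0, -1.0, -0.0]]
contact_force: [-0.0, 1.0, 0.4]
gripper_width: 0.0418
```

```bash
python3 - <<'E'
from h import *
s=env.sense();tcp();R=s['ee_rot'];print(s['tool_pos'],R.T@(np.array([.4541+.761*.014,-.1665+.649*.014,.2])-s['tool_pos']))
E
```

```text
tcp ang 123.4 r 0.0937  post(ccw-pushed) ang 114.6 r 0.0967 zdir 40.3
[ 0.46337902 -0.15976787  0.20072711] [-0.00090467  0.00072574  0.00257194]
```

Emit:
arm_command(
  deltas=[-0.0009, 0.04, 0, 0, 0, 0, 0, 0.04, 0, 0, 0, 0, 0, 0.03, 0, 0, 0, 0, 0, 0.02, 0, 0, 0, 0, 0, 0.01, 0, 0, 0, 0, 0, 0, 0, 0, 0, 0],
)

```text
t: 13.25
tool_pos: [0.4638, -0.1562, 0.0599]
ee_rot: [[0.65, -0.002, 0.76], [-0.76, 0.001, 0.65], [-0.002, -1.0, -0.001]]
contact_force: [-0.1, -0.3, 0.4]
gripper_width: 0.0418
```

Emit:
arm_command(
  deltas=[0, 0, -0.003, 0, 0, 0, 0, 0, -0.003, 0, 0, 0, 0, 0, -0.003, 0, 0, 0, 0, 0, -0.002, 0, 0, 0, 0, 0, 0, 0, 0, 0],
)

```text
t: 13.75
tool_pos: [0.4556, -0.164, 0.061]
ee_rot: [[0.649, 0.0, 0.761], [-0.761, -0.0, 0.649], [0.0, -1.0, 0.0]]
contact_force: [-0.4, 0.6, -0.6]
gripper_width: 0.0419
```

```bash
python3 - <<'E'
from h import *
s=env.sense();tcp()
E
```

```text
tcp ang 128.8 r 0.0949  post(ccw-pushed) ang 119.8 r 0.0965 zdir 40.5
```

Emit:
arm_command(
  deltas=[0.0002, 0, -0.0025, 0, -1.5, 0, 0.0002, 0, -0.0025, 0, -1.5, 0, 0.0001, 0, -0.0017, 0, -1, 0, 0, 0, -0.0014, 0, -0.8, 0, 0, 0, 0, 0, 0, 0, 0, 0, 0, 0, 0, 0],
)

```text
t: 14.35
tool_pos: [0.45, -0.1697, 0.0607]
ee_rot: [[0.711, 0.0, 0.704], [-0.704, -0.0, 0.711], [0.0, -1.0, -0.0]]
contact_force: [0.5, 0.3, 1.1]
gripper_width: 0.0418
```

```bash
python3 - <<'E'
from h import *
s=env.sense();tcp()
E
```

```text
tcp ang 133.6 r 0.0942  post(ccw-pushed) ang 124.6 r 0.0959 zdir 45.3
```

Lever at about 124.6°. Back off, lift, look.

Emit:
arm_command(
  deltas=[0, 0, 0.007, 0, 0, 0, 0, 0, 0.007, 0, 0, 0, 0, -0.02, 0, 0, 0, 0, 0, -0.04, 0, 0, 0, 0, 0, -0.04, 0, 0, 0, 0, 0, -0.04, 0, 0, 0, 0, -0.013, 0, 0.03, 0, 0, 0, -0.013, 0, 0.03, 0, 0, 0, -0.013, 0, 0.03, 0, 0, 0, -0.013, 0, 0.03, 0, 0, 0],
)

```text
t: 15.35
tool_pos: [0.5079, -0.036, 0.2008]
ee_rot: [[0.711, 0.0, 0.703], [-0.703, -0.0, 0.711], [0.0, -1.0, 0.0]]
contact_force: [-0.5, 0.0, -0.3]
gripper_width: 0.0415
```

Emit:
arm_command(
  deltas=[-0.013, 0, 0.03, 0, 0, 0, -0.013, 0, 0.03, 0, 0, 0, 0, 0, 0, 0, 0, 0],
)

```text
t: 15.65
tool_pos: [0.532, 0.0265, 0.2006]
ee_rot: [[0.713, 0.0, 0.701], [-0.701, 0.0, 0.713], [0.0, -1.0, 0.001]]
contact_force: [1.0, 0.3, -0.6]
gripper_width: 0.0417
```

```bash
sed -i 's/cv2.imwrite(f"pics\/pol/cv2.imwrite(f"pics\/pol/' pol.py; python3 - <<'E'
from h import *
for n in("top","scene"):
    im=np.mean([optics.capture(n) for _ in range(8)],0).astype(np.uint8);cv2.imwrite(f"pics/{n}6.png",im); overlay(n,im,125.2,125.2,f"pics/{n}6o.png")
E
python3 pol.py 6 2>/dev/null
```

```text
top centre [ 0.5161 -0.2386] mark phase mod10: 5.18
top mark min 125.2 centroid 125.2
top tip min 123.9 centroid 123.8
scene centre [ 0.5149 -0.2373] mark phase mod10: 5.36
scene mark min 125.4 centroid 125.4
scene tip min 121.2 centroid 121.3
```

View pics/pol6.png

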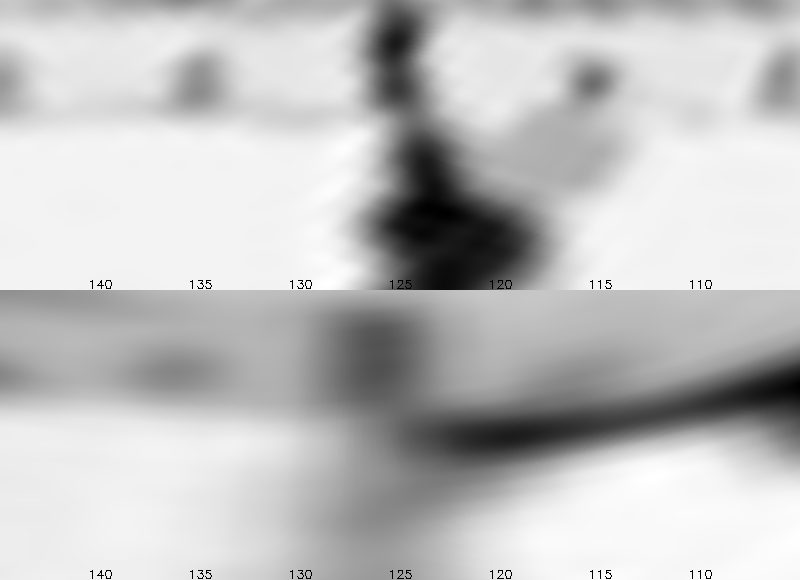

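View pics/scene6o.png

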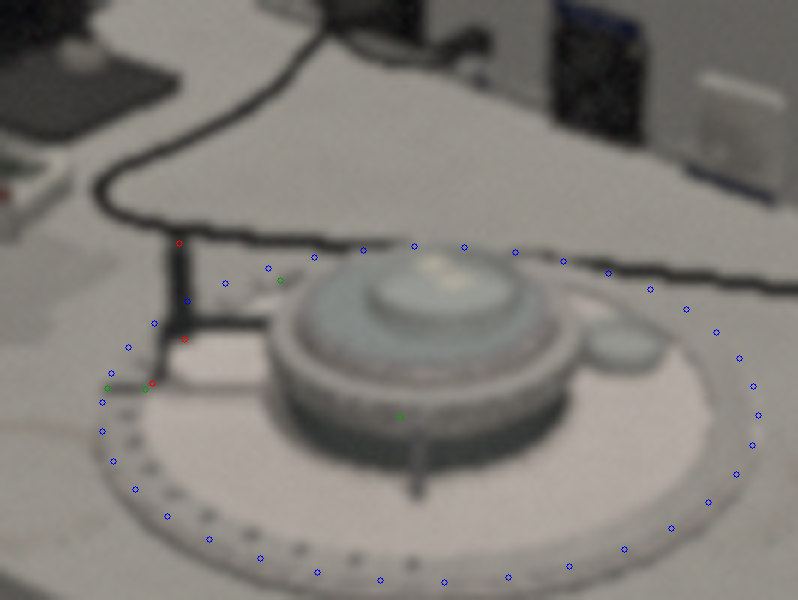

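View pics/top6o.png

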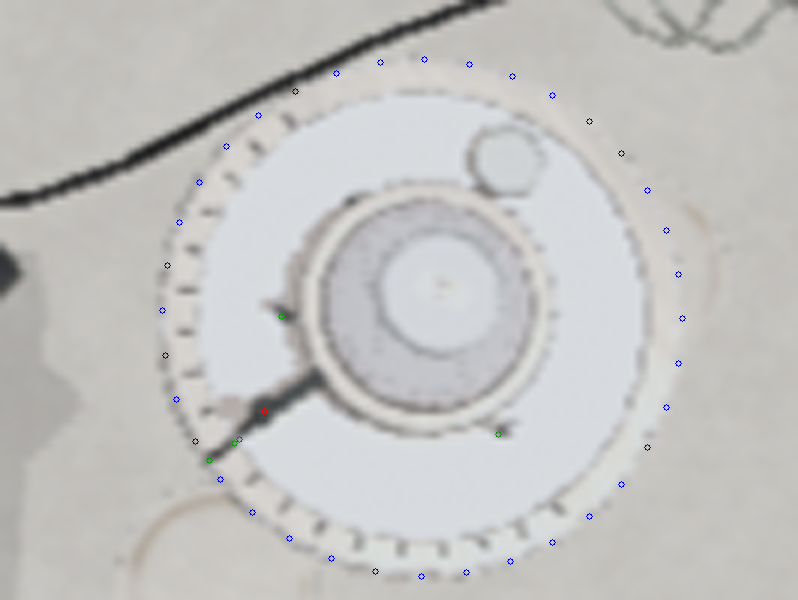

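The pointer is about 1° short now. I'll cross-check with the arm and post, which sit at known heights, to remove the parallax bias.

```bash
cat > arm.py <<'E'
from pol import *
def cen(prof,x):
    b=np.median(prof); w=np.clip(b-prof-.4*(b-prof.min()),0,None); i=prof.argmin()
    s=slice(max(0,i-60),i+60); return (x[s]*w[s]).sum()/w[s].sum()
cs={"top":(.516,-.2385),"scene":(.5150,-.2372)}
for k,a0 in((0,160),(5,121),(6,125)):
    a=np.arange(a0-15,a0+15,.1); th=np.radians(a)[None]
    for n in("top","scene"):
        g=cv2.cvtColor(cv2.imread(f"pics/{n}{k}.png"),cv2.COLOR_BGR2GRAY).astype(np.float32)
        c=cs[n]
        if n=="top":
            for z in(.044,.041): print(k,"arm top z",z,cen(samp(g,n,*c,np.linspace(.069,.086,9)[:,None],th,z).mean(0),a).round(2))
            print(k,"tip", [cen(samp(g,n,*c,np.array([[r]]),th,.0135)[0],a).round(2) for r in(.103,.105,.107,.109)])
        else:
            res=[cen(samp(g,n,*c,np.array([[.095]]),th,z)[0],a) for z in np.arange(.050,.069,.003)]
            print(k,"scene post",np.mean(res).round(2),np.round(res,1))
            print(k,"scene arm",cen(samp(g,n,*c,np.linspace(.069,.086,9)[:,None],th,.041).mean(0),a).round(2))
E
python3 arm.py
```

```text
0 arm top z 0.044 160.42
0 arm top z 0.041 160.47
0 tip [np.float64(160.2), np.float64(160.26), np.float64(160.38), np.float64(160.48)]
0 scene post 160.2 [161.  160.  160.2 160.2 160.4 159.9 159.8]
0 scene arm 162.26
5 arm top z 0.044 121.1
5 arm top z 0.041 120.93
5 tip [np.float64(120.17), np.float64(120.46), np.float64(120.64), np.float64(120.88)]
5 scene post 126.25 [134.1 135.5 122.2 122.3 122.8 123.1 123.8]
5 scene arm 121.56
6 arm top z 0.044 124.21
6 arm top z 0.041 124.06
6 tip [np.float64(123.54), np.float64(123.78), np.float64(123.78), np.float64(123.97)]
6 scene post 127.26 [136.1 125.2 125.6 127.  124.9 125.3 126.7]
6 scene arm 124.87
```

Arm angle is 124.2° (top) and 124.9° (scene), against the mark at 125.2° and 125.4°. That leaves about 0.8° to push.

Emit:
arm_command(
  deltas=[0.013, 0, -0.03, 0, 0, 0, 0.013, 0, -0.03, 0, 0, 0, 0.013, 0, -0.03, 0, 0, 0, 0.013, 0, -0.03, 0, 0, 0, 0.013, 0, -0.03, 0, 0, 0, 0.013, 0, -0.03, 0, 0, 0, 0, 0, 0, 0, 0, 0, 0, 0, 0, 0, 0, 0],
)

```text
t: 17.25
tool_pos: [0.4598, -0.1599, 0.2007]
ee_rot: [[0.71, 0.0, 0.704], [-0.704, 0.0, 0.71], [0.0, -1.0, 0.0]]
contact_force: [-0.8, 0.2, 0.6]
gripper_width: 0.0418
```

```bash
python3 - <<'E'
from h import *
s=env.sense();tcp();R=s['ee_rot'];print(R.T@(np.array([.45+.704*.014,-.1697+.711*.014,.0607])-s['tool_pos']))
E
```

```text
tcp ang 125.3 r 0.0956  post(ccw-pushed) ang 116.7 r 0.0993 zdir 45.2
[-6.78463584e-05  1.39995955e-01  1.21367573e-04]
```

Emit:
arm_command(
  deltas=[0, 0.04, 0, 0, 0, 0, 0, 0.04, 0, 0, 0, 0, 0, 0.03, 0, 0, 0, 0, 0, 0.02, 0, 0, 0, 0, 0, 0.01, 0, 0, 0, 0, 0, 0, 0, 0, 0, 0],
)

```text
t: 17.85
tool_pos: [0.4597, -0.1588, 0.0599]
ee_rot: [[0.711, -0.002, 0.703], [-0.703, 0.001, 0.711], [-0.002, -1.0, -0.001]]
contact_force: [0.4, -0.2, 1.2]
gripper_width: 0.0419
```

Emit:
arm_command(
  deltas=[0, 0, -0.004, 0, 0, 0, 0, 0, -0.004, 0, 0, 0, 0, 0, -0.003, 0, 0, 0, 0, 0, -0.002, 0, 0, 0, 0, 0, -0.001, 0, 0, 0, 0, 0, -0.0007, 0, -0.4, 0, 0, 0, -0.0007, 0, -0.4, 0, 0, 0, 0, 0, 0, 0, 0, 0, 0, 0, 0, 0],
)

```text
t: 18.75
tool_pos: [0.4491, -0.1706, 0.0606]
ee_rot: [[0.721, 0.0, 0.693], [-0.693, -0.0, 0.721], [0.0, -1.0, -0.0]]
contact_force: [1.3, 0.7, 0.1]
gripper_width: 0.042
```

```bash
python3 - <<'E'
from h import *
tcp(); print(env.sense()['contact_force'],env.sense()['gripper_width'])
E
```

```text
tcp ang 134.4 r 0.0943  post(ccw-pushed) ang 125.4 r 0.0959 zdir 46.1
[1.27556231 0.65367468 0.05768958] 0.04196498708779318
```

Emit:
arm_command(
  deltas=[0, 0, 0.007, 0, 0, 0, 0, 0, 0.007, 0, 0, 0, 0, -0.02, 0, 0, 0, 0, 0, -0.04, 0, 0, 0, 0, 0, -0.04, 0, 0, 0, 0, 0, -0.04, 0, 0, 0, 0, -0.013, 0, 0.03, 0, 0, 0, -0.013, 0, 0.03, 0, 0, 0, -0.013, 0, 0.03, 0, 0, 0, -0.013, 0, 0.03, 0, 0, 0],
)

```text
t: 19.75
tool_pos: [0.5049, -0.0362, 0.2007]
ee_rot: [[0.721, -0.0, 0.693], [-0.693, -0.0, 0.721], [0.0, -1.0, -0.0]]
contact_force: [-0.0, -0.4, 0.0]
gripper_width: 0.0417
```

Emit:
arm_command(
  deltas=[-0.013, 0, 0.03, 0, 0, 0, -0.013, 0, 0.03, 0, 0, 0, 0, 0, 0, 0, 0, 0],
)

```text
t: 20.05
tool_pos: [0.5281, 0.0266, 0.2005]
ee_rot: [[0.723, 0.0, 0.691], [-0.691, 0.0, 0.723], [-0.0, -1.0, 0.0]]
contact_force: [-0.5, -1.1, -0.1]
gripper_width: 0.0415
```

```bash
python3 - <<'E'
from h import *
for n in("top","scene"):
    im=np.mean([optics.capture(n) for _ in range(8)],0).astype(np.uint8);cv2.imwrite(f"pics/{n}7.png",im); overlay(n,im,125.2,125.2,f"pics/{n}7o.png")
E
python3 pol.py 7 2>/dev/null; sed -i 's/(6,125))/(6,125),(7,125))/' arm.py; python3 arm.py | tail -5
```

```text
top centre [ 0.516  -0.2385] mark phase mod10: 5.16
top mark min 125.2 centroid 125.2
top tip min 124.8 centroid 124.6
scene centre [ 0.5152 -0.2371] mark phase mod10: 5.48
scene mark min 125.6 centroid 125.6
scene tip min 121.4 centroid 121.6
7 arm top z 0.044 124.88
7 arm top z 0.041 124.72
7 tip [np.float64(124.12), np.float64(124.43), np.float64(124.72), np.float64(124.88)]
7 scene post 130.33 [126.3 127.2 128.2 126.9 125.7 138.9 139.1]
7 scene arm 126.04
```

View pics/pol7.png

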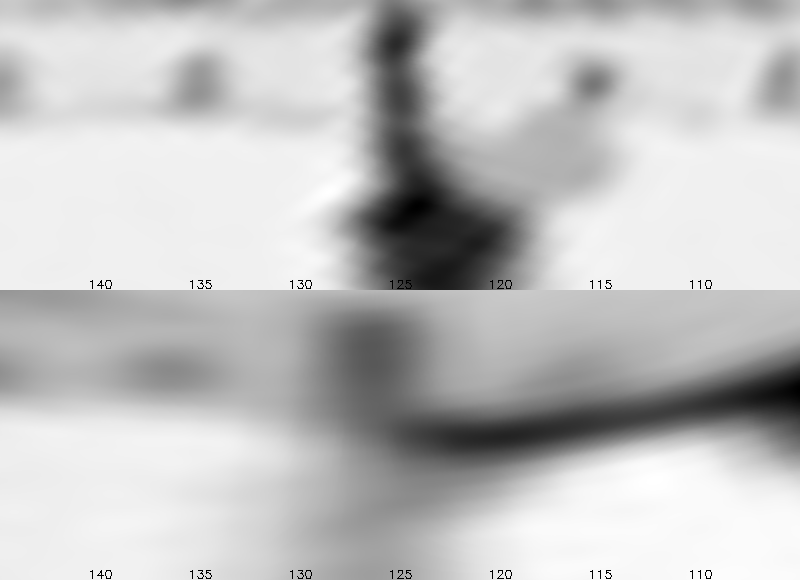

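View pics/top7o.png

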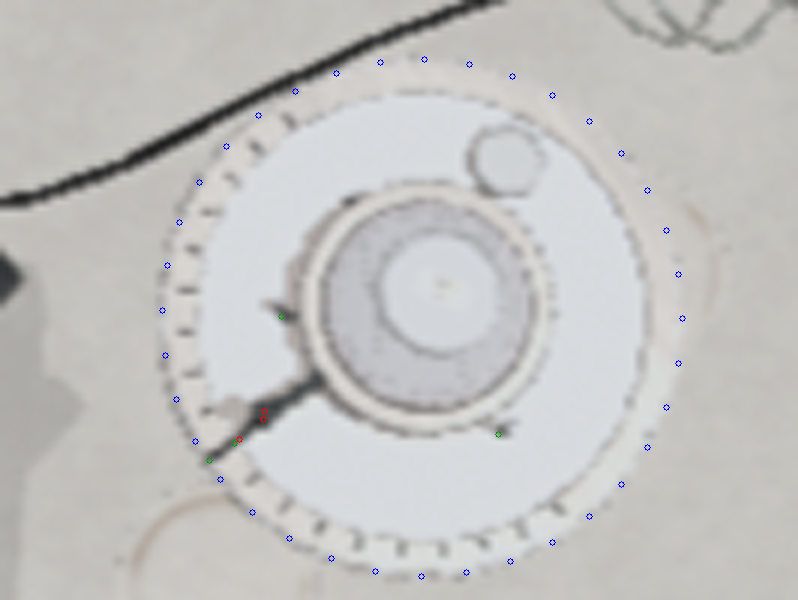

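View pics/scene7o.png

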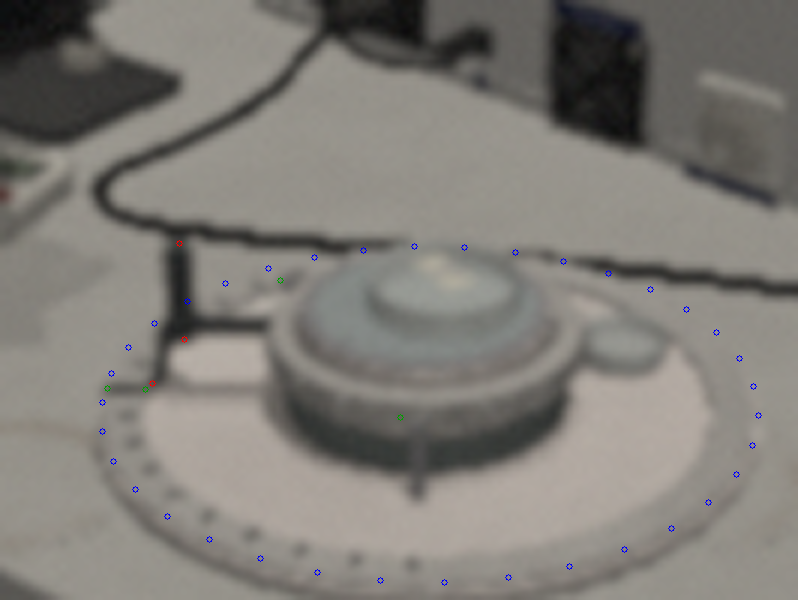

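The pointer now runs straight into the long mark in both views. The residuals are -0.3° (top) and +0.5° (scene), so they bracket zero. The dishes haven't moved and the arm is clear, so I'm handing in.

```bash
python3 - <<'E'
from bench import order
print(order.close_job())
E
```

```text
the job is handed in; nothing more can be done
None
```

I pushed the lever clockwise to its open stop, then pushed it back until its pointer stood on the long mark. The robot was clear of everything at hand-in, at about 21 s of the 61 s allowed.

- **Clockwise stop:** the post stopped moving and the measured force rose to 8.4 N on its main axis, about 10 N in all and well under the 30 N limit. The lever then stood at about 95.2° by the arm's position, against 94.7° expected from the images. These angles are measured in the table plane about the column's axis.
- **Pushing back:** I used the other finger, with the fingers loosely either side of the post and never closed on it. I went in three pushes, lifting clear after each for an unobstructed look, and did not overshoot.
- **Pointer on the mark:** from the top camera the arm and tip were at 124.9° and the mark at 125.2°. From the scene camera the arm was at about 126.0° and the mark at 125.5°. The two cameras disagree in sign but put the tip within about 1 mm of the mark's middle.
- **Checks that failed:** the scene camera's readings of the pointer tip and the post were distorted by viewing angle and the dark cable behind, so I did not use them.
- **Other objects:** both dishes looked unmoved in the last pictures. I did not measure the other things on the table, but the fingers stayed about 50 mm above it throughout.

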